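Snap the price sign into its dock

ROBOT

A 7-joint arm with a two-finger parallel gripper is mounted at the origin on the work surface. World frame = base frame: x ahead of the robot, y to its left, z up, the work surface at z = 0. Lengths are in m, angles in rad, forces in N, time in s.
With the tool pointing down it reaches from about 0.35 to 0.9 m from the base axis. Payload 19.9 kg.
Tool frame: the origin (TCP) lies on the centre line of the jaws, within the pads' length; the fingertips stand 8 mm ahead of it and the grasp point (between the pads) lies 11 mm behind it (env.tip_extent is the distance from the TCP to the fingertips, in m); z points along the fingers, y is the line along which they close (so a half turn about z gives the same grasp; the last joint's range is limited). The gripper opens to 94 mm and grips with 3 to 60 N. Pads are 16 mm wide; open, the fingers measure 119 mm over their backs; the gripper's body (75 mm by 177 mm) begins 78 mm behind the grasp point.
Start: joints at [-1.288, 0.417, -0.01, 1.614, 0.005, 1.111, -0.053], TCP at [0.199, 0.592, 0.213] pointing down, gripper open.
Joint ranges: [-2.81, 2.81], [-0.39, 2.02], [-1.27, 1.25], [0.06, 2.57], [-1.19, 4.33], [0.19, 2], [-2.82, 2.82]. Speed limits (rad/s): [1.89, 1.89, 2.39, 2.39, 3.01, 3.01, 3.01].

INTERFACE

Orientations are given as a unit quaternion [x, y, z, w].
In Python, from plant import env gives the robot as it stands.
- The arm moves only by the tool carry_out, never from a script. Its argument "motion" is a list that holds one entry, the list of rows, each a list of 6 numbers: the shift along the world's x, y, z as a fraction of full scale, then the turn, a rotation vector about the world's x, y, z as a fraction of full scale. In form: [[[dx, dy, dz, ax, ay, az], ...]]. A call has exactly 5 rows; each row is the pose to reach, as a shift and turn from the pose commanded when the call began, turning the shorter way round; what a row does not reach only later rows make up. Full scale, the value 1, is 0.25 m for a shift and 180 degrees for a turn. A row lasts 1/10 s, in which the tool goes at most 50 mm and 8.59 degrees, less where a joint would pass 70% of its speed; a pose out of reach is approached as far as the arm can. A call with a number of a shift or a turn outside -1 to 1 is refused whole. A call with a gripper value outside its range is refused whole. "jaw" is the gripper's target within -1 to 1 (fully open at 1, half-way at 0, shut at -1), set as the call begins (left out, the last holds). The fingers move at their own pace and stop on an object; "squeeze" is the grip in N (left out, the last holds). Time passes only in rows, so rows that repeat a pose let the fingers close, or fill a call up. It gives the time, the measured TCP pose, the force, the opening and the grip force at its end, in the units of the state.
- env.read_state(): the state, without advancing time (a new reading comes with each control period).
- env.snapshot(name): name is "scene" or "top" or "wrist"; returns a dict with "color" (420x560x3 uint8, red, green, blue), "fov_y" (degrees; the focal length in pixels is half the picture's height over the tangent of half this angle, whatever the lens; pixels are square), "cx", "cy" (the principal point, pixels), "extrinsics" (4x4, takes a point from camera to world coordinates). Camera axes: x right, y down, z forward; pixel columns grow to the right and rows downward; lengths in m; the calibration is good to about 2 mm. A picture is of the moment at which its call begins. There is no depth.
- env.sign_off(): hands the job in; it is judged then, once.
Trained networks look in the newest picture that a camera, given by its name, has taken for a name from the list of things; names that differ only in an ending like _2 or _b are one class to them, and where a whole thing is asked for, a point or a joint stands for the part that bears it (a point fixed in the world has none). Each returns a list of dicts, best first, with "confidence" (0 to 1); they miss things now and then, are a little off and sometimes report something else, mostly with a low value. They report only what shows in the picture. A call takes as long as a camera call. They do not tell look-alikes from the thing itself.
- env.recognise(camera, target): "position" ([column, row] as shares, 0 to 1, of the picture: columns of its width, rows of its height, amid what is visible of it).
- env.pinpoint(camera, target): "position" ([column, row] as shares, 0 to 1, of the picture: columns of its width, rows of its height: a listed point, or the origin of a listed thing).
The state is a dict: "clock": time; "joints": joint angles; "joint_velocities": joint speeds; "joint_torque": joint torques, N m; "position": TCP position; "tcp_rot": TCP orientation; "contact_force": force on the tool from outside, world axes, zero at the start; "ft_torque": the same for the moment, N m; "width": finger opening in m; "grasp_force": force on a finger pad.
Only numpy, scipy, OpenCV 4.12 (cv2) and the standard library are available. Lean on these libraries where they do the work, as an engineer would, in place of code of your own. Each camera call takes 0.05 s, during which the arm holds its last target. There are 200 camera calls.

TASK

Pick up the price sign and set it on the wooden dock, its foot over the two snap hooks, then press it straight down until both sides have clicked and the foot lies flat on the dock. Press firmly but gently, feeling for the clicks: hard pushing or ramming (beyond about 30 N) would break the hooks. Let go of the sign at the end and leave the other things on the counter where they are.

Things in the scene. Friction and masses are not known exactly. Their poses are not given: they have to be found in the camera images.
- sign: The price sign, about 0.18 kg, standing on its foot on the counter. Foot: grey plastic plate 50 (own x) x 140 (own y) x 12 mm with a slot through it towards either end; on its middle stands an upright wooden board with blank paper on both faces. It is the same either way round (a half turn about z). Origin: centre of the foot's underside; z up.
- sign_grip (a point): Point in the sign's board, 54 mm above the foot's underside, to grip it by with the fingers closing along the sign's x. The board is 12 mm thick (x), 56 mm wide (y) and reaches from 12 to 72 mm above the underside.
- sign_slot_a (a point): Middle of the foot's slot towards the sign's +y end, at the underside, 41.4 mm from the sign's middle. The slot is 16 mm along x and runs from 35.0 to 47.8 mm from the middle along y; the hook has 2 mm of room on either side in x.
- sign_slot_b (a point): The same for the slot towards the sign's -y end.
- sign_end_a (a point): Point on the underside of the sign's foot, 65 mm from its middle towards its +y end. The top of the foot here, 12 mm above, can be pressed by a fingertip.
- sign_end_b (a point): The same, 65 mm from its middle towards the sign's -y end.
- dock: The dock: base plate 80 (own x) x 170 (own y) x 8 mm fixed to the counter, and on levelling posts above it a light wooden block 60 x 150 x 28 mm with a flat top (the deck). Two upright grey plastic snap hooks stand in the deck at own y = +45 and -45 mm, noses pointing outwards. The sign's foot goes down over both, one through each slot. Origin: centre of the plate's underside; z up.
- dock_mid (a point): Centre of the deck if the block were at its lowest, 36 mm above the counter; axes as the dock. In truth the deck is somewhere from 0 to 14 mm higher: the levelling is not reported and does not give. Home: foot flat on the deck (rigid), 1.5 mm of play under the catches. Pressing over both hooks takes some 6 to 16 N in all, rising along the ramps, dropping at the clicks.
- hook_a (a joint): Bend of the hook at the dock's +y end, rad: 0 upright and at rest, positive as the outer edge of a slot bends it inwards, about 0.08 as the foot passes the nose, near 0 again when it has sprung back over the foot.
- hook_b (a joint): The same at the -y end; this hook is a third stiffer. Hooks: 12 mm wide (x), stem 43 to 47 mm from the dock's middle (y), tip 27.5 mm above the deck; a ramp 25 degrees from vertical goes from there (45.4 mm) down and out to the nose, 51 mm from the middle, 15.5 mm above the deck; flat catch under it 13.5 mm above the deck.
- praline_a: Bystander: a dark chocolate praline, truncated cone 34 mm across at the foot and 28 mm high, loose on the counter. Origin: centre of its underside.
- praline_b: Bystander: a milk chocolate praline, 40 mm across and 18 mm high, loose on the counter. Origin: centre of its underside.
- praline_c: Bystander: a dark chocolate praline like praline_a, loose on the counter. Origin: centre of its underside.
- carton: Bystander: a plain cardboard carton 90 x 130 x 45 mm, loose on the counter. Origin: centre of its underside.
- jar: Bystander: a glass jar with a wooden cap, 66 mm across and 85 mm high, loose on the counter. Origin: centre of its underside.
- scoop: Bystander: a steel-bladed serving spatula 270 mm long, lying flat along its own x, loose on the counter. Origin: centre of its underside (of its middle).
- dish: Bystander: a white bowl 90 mm across and 35 mm high, loose on the counter. Origin: centre of its underside.
Mind the look-alikes: they are no part of the job. Of the things that look like the sign, take the one that is farthest to the robot's left at the start. Leave any orange look-alike of the dock alone.

How it is judged:
By the outcome, as a careful person would: the job done as asked, in the order asked, and still so for the second after the job is handed in, with the robot touching nothing.
It also fails if it takes over 61 s, if anything falls off the work surface, if the arm or the gripper's body presses on something with over 40 N, if the wrist force passes 120 N, or if a joint passes its speed limit or range.

## Working session

There is one attempt and no reset: what is moved stays moved. The work goes in short steps, Python scripts to look and compute and a tool call to move; the robot and the scene stay as the last step left them, time stands still between calls to the robot, and variables do not carry over. Pictures are saved under pics/ and viewed, at most 10 in all, crops included, and the job is handed in when it is done.

Besides the shell and the picture viewer there is one more tool, called after "Emit:" as name([rows], argument=value, ...), one row to a line, values as JSON. carry_out: Moves the arm, as the interface text tells. Shift numbers are shares of 0.25 m and turn numbers shares of 180 degrees, none past 1 either way. Its arguments: {"type":"object","properties":{"motion":{"type":"array","items":{"type":"array","items":{"type":"array","items":{"type":"number","minimum":-1,"maximum":1}}}},"jaw":{"type":"number"},"squeeze":{"type":"number"}},"required":["motion"]}

```bash
ls; mkdir -p pics; cat > h.py <<'E'
import numpy as np, cv2
from plant import env
def shot(n,f=None):
    s=env.snapshot(n)
    if f: cv2.imwrite('pics/'+f,s['color'][:,:,::-1])
    return s
def ray(s,p):
    h,w=s['color'].shape[:2]; f=h/2/np.tan(np.radians(s['fov_y'])/2)
    E=np.array(s['extrinsics']); d=E[:3,:3]@np.array([(p[0]*w-s['cx'])/f,(p[1]*h-s['cy'])/f,1])
    return E[:3,3],d
def onz(s,p,z):
    o,d=ray(s,p); return o+d*(z-o[2])/d[2]
def proj(s,P):
    h,w=s['color'].shape[:2]; f=h/2/np.tan(np.radians(s['fov_y'])/2)
    E=np.array(s['extrinsics']); c=E[:3,:3].T@(np.array(P)-E[:3,3]); return np.array([c[0]/c[2]*f+s['cx'],c[1]/c[2]*f+s['cy']])
E
python3 - <<'E'
from h import *
np.set_printoptions(precision=4,suppress=True)
for c in ('top','scene'):
    s=shot(c,c+'0.png'); print(c,s['fov_y'],s['cx'],s['cy'],np.array(s['extrinsics']).round(3).tolist())
    for t,z in (('sign',0),('sign_grip',.054),('sign_slot_a',0),('sign_end_a',0),('dock',0),('dock_mid',.036),('hook_a',.05)):
        for d in env.pinpoint(c,t): print(t,round(d['confidence'],2),(np.array(d['position'])*[560,420]).round(1),onz(s,d['position'],z).round(4))
print(env.read_state())
E
```

```text
pics
top 48.336366134378004 271.78229439850315 208.5734068197755 [[0.025, -0.991, 0.132, 0.312], [-1.0, -0.024, 0.01, -0.018], [-0.007, -0.132, -0.991, 1.2], [0.0, 0.0, 0.0, 1.0]]
sign 0.81 [382.4 287.3] [ 0.2775 -0.2903  0.    ]
sign 0.57 [340.3 207.6] [ 0.478  -0.1829  0.    ]
sign_grip 0.77 [340.5 199.1] [ 0.4918 -0.1758  0.054 ]
sign_grip 0.74 [390.4 291.3] [ 0.2699 -0.2971  0.054 ]
sign_grip 0.25 [269.  175.3] [0.5474 0.0025 0.054 ]
sign_slot_a 0.9 [320.2 203.5] [ 0.4874 -0.1309  0.    ]
sign_slot_a 0.77 [398.  287.2] [ 0.2787 -0.3296  0.    ]
sign_slot_a 0.76 [351.5 212.2] [ 0.4667 -0.2119  0.    ]
sign_slot_a 0.73 [365.4 291.1] [ 0.2668 -0.2474  0.    ]
sign_end_a 0.98 [357.  289.3] [ 0.2708 -0.2262  0.    ]
sign_end_a 0.89 [365.1 214.1] [ 0.4626 -0.2469  0.    ]
sign_end_a 0.56 [409.4 286.1] [ 0.2821 -0.3584  0.    ]
dock 0.85 [178.5 245.7] [0.3694 0.2307 0.    ]
dock 0.82 [180.  166.6] [0.5762 0.2374 0.    ]
dock_mid 0.93 [169.6 244.3] [0.3705 0.2454 0.036 ]
dock_mid 0.87 [180.1 163.6] [0.5761 0.2298 0.036 ]
dock_mid 0.69 [257.1 130.5] [0.6675 0.0365 0.036 ]Traceback (most recent call last):
  File "<stdin>", line 6, in <module>
ValueError: it knows: carton, dish, dock, dock_mid, jar, praline, scoop, sign, sign_end, sign_grip, sign_slot
```

```bash
python3 - <<'E'
from h import *
np.set_printoptions(precision=4,suppress=True)
for c in ('scene',):
    s=shot(c,c+'0.png'); print(c,s['fov_y'],s['cx'],s['cy'],np.array(s['extrinsics']).round(3).tolist())
    for t,z in (('sign',0),('sign_grip',.054),('sign_slot_a',0),('sign_end_a',0),('dock',0),('dock_mid',.036)):
        for d in env.pinpoint(c,t): print(t,round(d['confidence'],2),(np.array(d['position'])*[560,420]).round(1),onz(s,d['position'],z).round(4))
print(env.read_state())
a=cv2.imread('pics/top0.png');b=cv2.imread('pics/scene0.png')
cv2.imwrite('pics/top0b.png',cv2.resize(a,(800,600),interpolation=cv2.INTER_CUBIC))
cv2.imwrite('pics/scene0b.png',cv2.resize(b,(800,600),interpolation=cv2.INTER_CUBIC))
E
```

```text
scene 55.77003167449359 280.6568369722247 212.63490567010112 [[-0.433, 0.712, -0.552, 1.015], [0.901, 0.344, -0.264, 0.264], [0.002, -0.612, -0.791, 0.816], [0.0, 0.0, 0.0, 1.0]]
sign 0.87 [217.7 205.2] [ 0.4947 -0.1688 -0.    ]
sign 0.66 [219.  139.4] [ 0.2729 -0.2984  0.    ]
sign_grip 0.93 [212.9 188.6] [ 0.4877 -0.1794  0.054 ]
sign_slot_a 0.97 [228.6 206.9] [ 0.4871 -0.14    0.    ]
sign_slot_a 0.95 [235.8 144. ] [ 0.2686 -0.2425  0.    ]
sign_slot_a 0.75 [375.2 341. ] [0.6637 0.3151 0.    ]
sign_slot_a 0.73 [204.6 195.1] [ 0.4799 -0.2186  0.    ]
sign_slot_a 0.68 [207.5 140.2] [ 0.2912 -0.328   0.    ]
sign_slot_a 0.32 [358.6 291.5] [0.571  0.2473 0.    ]
sign_slot_a 0.18 [445.  308.5] [0.5277 0.4312 0.    ]
sign_end_a 0.88 [197.6 188.5] [ 0.4682 -0.2485  0.    ]
sign_end_a 0.87 [235.3 214. ] [ 0.4999 -0.1124  0.    ]
sign_end_a 0.87 [196.2 136.7] [ 0.2928 -0.3673  0.    ]
sign_end_a 0.73 [239.8 141.9] [ 0.2553 -0.2362 -0.    ]
sign_end_a 0.55 [211.8 190.3] [ 0.457  -0.2102  0.    ]
dock 0.81 [384.6 226.8] [0.3712 0.2483 0.    ]
dock 0.64 [353.4 286.9] [0.5652 0.2329 0.    ]
dock_mid 0.88 [356.1 282.3] [0.5719 0.2359 0.036 ]
dock_mid 0.58 [385.3 217.8] [0.3725 0.2426 0.036 ]
dock_mid 0.16 [129.2 233.5] [ 0.6838 -0.2946  0.036 ]
{'clock': 0.7, 'joints': array([-1.2875,  0.4174, -0.0103,  1.6136,  0.0047,  1.1107, -0.053 ]), 'joint_velocities': array([-0.0001, -0.0005, -0.0002, -0.0008, -0.0006,  0.0006, -0.0002]), 'joint_torque': array([ -0.0034, -85.0869,   0.6369, -42.623 ,  -0.0487,   0.0137,
         0.0001]), 'position': array([0.1994, 0.5923, 0.2134]), 'tcp_rot': array([ 0.1617,  0.9868, -0.    ,  0.    ]), 'contact_force': array([-0.0198, -0.8388,  0.3541]), 'ft_torque': array([-0.0115,  0.0087,  0.0205]), 'grasp_force': 0.0, 'width': 0.09412340820956122}
```

View pics/top0b.png

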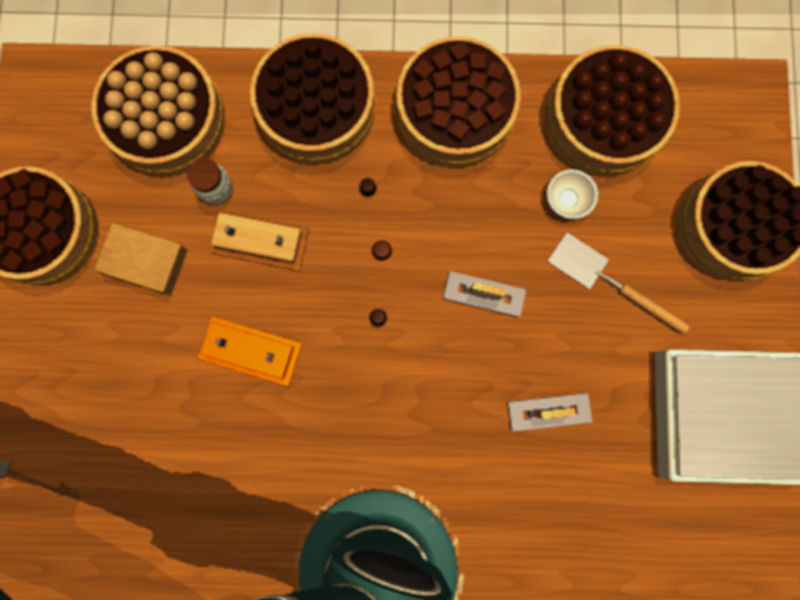

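View pics/scene0b.png

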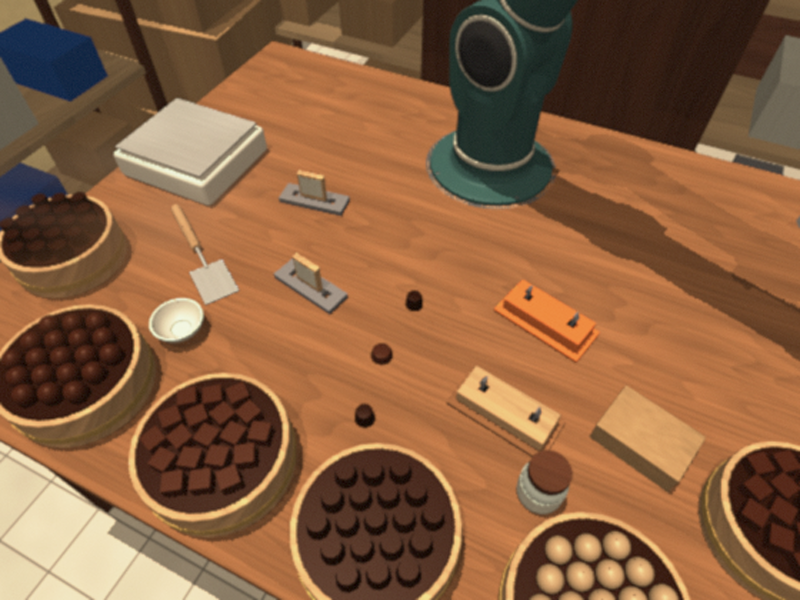

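The things that could be taken for the sign (in 800x600 top view pixels) are the grey-footed sign at (485,293), world about (0.48,-0.18), and another at (550,412), world about (0.28,-0.29). The robot's left is +y, on the left of the picture, so I choose (485,293). The dock is the wooden one at (258,240), about (0.573,0.235). The orange one at (250,350) stays untouched.

I'll pass over the dock first with the wrist camera.

```bash
python3 - <<'E'
from h import *
np.set_printoptions(precision=3,suppress=True)
s=shot('wrist'); st=env.read_state()
from scipy.spatial.transform import Rotation as R
E=np.array(s['extrinsics']);r=R.from_quat(st['tcp_rot']).as_matrix()
print(s['fov_y'],s['cx'],s['cy']); print(r.T@(E[:3,3]-st['position'])); print(r.T@E[:3,:3])
E
```

```text
62.89132544093984 284.22972243179584 210.9356774869747
[ 0.074 -0.001 -0.171]
[[-0.    -0.966 -0.26 ]
 [ 1.    -0.    -0.   ]
 [ 0.    -0.26   0.966]]
```

Emit:
carry_out([
  [[0.2, -0.14, 0.05, 0, 0, -0.04], [0.4, -0.28, 0.1, 0, 0, -0.08], [0.6, -0.42, 0.15, 0, 0, -0.12], [0.8, -0.56, 0.2, 0, 0, -0.16], [1, -0.7, 0.25, 0, 0, -0.2]],
], jaw=0)

```text
clock: 1.25
position: [0.4015, 0.4505, 0.2643]
tcp_rot: [0.461, 0.887, 0.0, -0.0]
contact_force: [-0.3, 1.6, -0.4]
width: 0.0577
grasp_force: 0.0
```

Emit:
carry_out([
  [[0.16, -0.2, -0.02, 0, 0, -0.046], [0.32, -0.4, -0.05, 0, 0, -0.093], [0.48, -0.6, -0.08, 0, 0, -0.139], [0.68, -0.86, -0.12, 0, 0, -0.186], [0.68, -0.86, -0.12, 0, 0, -0.23]],
])

```text
clock: 1.75
position: [0.5553, 0.2554, 0.2367]
tcp_rot: [0.745, 0.667, 0.0, -0.0]
contact_force: [0.6, 0.7, 0.1]
width: 0.0472
grasp_force: 0.0
```

```bash
python3 - <<'E'
from h import *
np.set_printoptions(precision=4,suppress=True)
s=shot('wrist','w_dock.png'); st=env.read_state(); print(st['position'],st['joint_velocities'])
import pickle; pickle.dump(s,open('wd.pkl','wb'))
for t,z in (('dock',0),('dock_mid',.036)):
    for d in env.pinpoint('wrist',t): print(t,round(d['confidence'],2),(np.array(d['position'])*[560,420]).round(1),onz(s,d['position'],z).round(4))
cv2.imwrite('pics/w_dockb.png',cv2.resize(cv2.imread('pics/w_dock.png'),(800,600),interpolation=cv2.INTER_CUBIC))
E
```

```text
[0.5596 0.2471 0.236 ] [-0.0319 -0.024  -0.0233  0.0159  0.0515  0.0084  0.0663]
dock 0.89 [134.3 212.1] [0.3689 0.2388 0.    ]
dock 0.6 [298.8 199.3] [0.5716 0.2325 0.    ]
dock_mid 0.8 [121.3 221.6] [0.369  0.2375 0.036 ]
dock_mid 0.73 [296.5 210.4] [0.567  0.2285 0.036 ]
```

View pics/w_dockb.png

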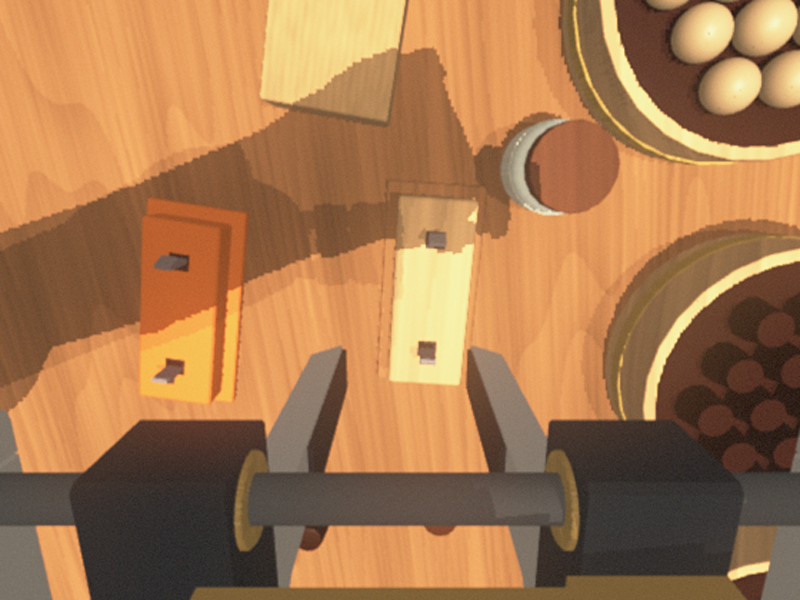

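```bash
python3 - <<'E'
from h import *
import pickle
env.snapshot('wrist');env.snapshot('wrist'); s=shot('wrist','w_dock2.png'); st=env.read_state(); print(st['position'],st['tcp_rot'],st['joint_velocities'])
pickle.dump(s,open('wd.pkl','wb'))
im=cv2.imread('pics/w_dock2.png')[115:275,250:350]
cv2.imwrite('pics/w_dock2c.png',cv2.resize(cv2.rotate(im,cv2.ROTATE_90_CLOCKWISE),(800,500),interpolation=cv2.INTER_CUBIC))
E
```

```text
[0.55384751 0.25808548 0.23667585] [ 7.42508488e-01  6.69836595e-01  4.00175666e-05 -2.82780105e-04] [-0.0112074  -0.00387471 -0.00472563  0.0013747  -0.00128959  0.00119444
 -0.00175802]
```

View pics/w_dock2c.png

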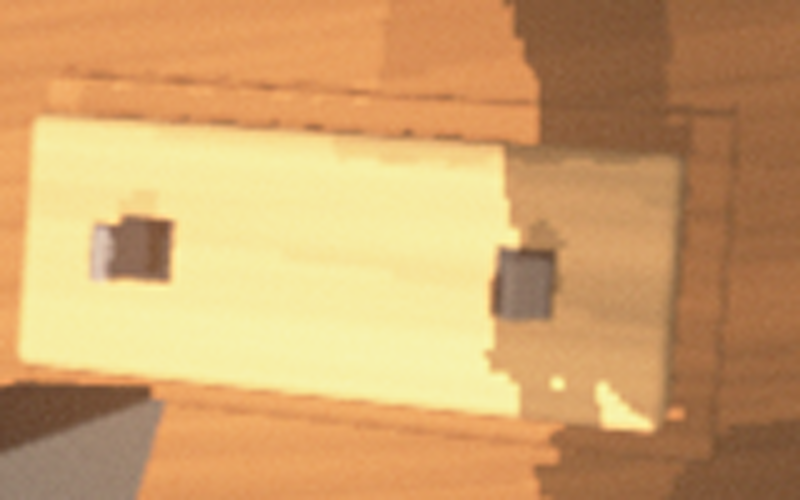

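The crop shows the wooden dock's deck. Its corners are at crop pixels (35,117), (683,155), (660,430) and (20,360), and the hooks are at about (132,248) and (525,284). The plate corner is at (735,108).

```bash
cat > fitdock.py <<'E'
from h import *
import pickle
from scipy.optimize import least_squares
np.set_printoptions(precision=4,suppress=True)
s=pickle.load(open('wd.pkl','rb'))
def unc(p): return np.array([250+p[1]/5-.5,115+160-p[0]/5-.5])
def crop(q): return np.array([(275-.5-q[1])*5,(q[0]+.5-250)*5])
deck=[(35,117),(683,155),(660,430),(20,360)]
# world: image up = ? find by geometry: corner local coords assigned below
print('cam',np.array(s['extrinsics'])[:3,3])
def T(p,l): 
    c,S=np.cos(p[2]),np.sin(p[2]); return np.array([p[0]+c*l[0]-S*l[1],p[1]+S*l[0]+c*l[1],l[2]])
L=[(-.03,-.075),(-.03,.075),(.03,.075),(.03,-.075)]
def res(p): return np.concatenate([proj(s,T(p,(a,b,p[3])))-unc(q) for (a,b),q in zip(L,deck)]+[proj(s,T(p,(-.04,.085,.008)))-unc((735,108))])
if __name__=='__main__':
    r=least_squares(res,[.57,.23,-.2,.04]); p=r.x; print(p,np.degrees(p[2]),r.fun.reshape(-1,2))
    h=p[3]
    for sg in (-1,1):
        for y,z in ((.0434,.0275),(.0454,.0275),(.051,.0155),(.043,0)):
            print(sg,y,[crop(proj(s,T(p,(x,sg*y,h+z)))).round(0) for x in (-.006,.006)])
    pickle.dump(p,open('dock.pkl','wb'))
E
python3 fitdock.py
```

```text
cam [0.5624 0.3307 0.4076]
[ 0.5726  0.2319 -0.1705  0.0318] -9.766425333072464 [[-0.9875 -0.2137]
 [-0.6289  0.5061]
 [ 0.0634 -0.3271]
 [ 0.8275 -0.1383]
 [ 0.7514  0.14  ]]
-1 0.0434 [array([111., 226.]), array([107., 282.])]
-1 0.0454 [array([102., 226.]), array([ 99., 281.])]
-1 0.051 [array([ 99., 222.]), array([ 96., 275.])]
-1 0.043 [array([157., 223.]), array([153., 274.])]
1 0.0434 [array([507., 258.]), array([503., 317.])]
1 0.0454 [array([517., 259.]), array([513., 317.])]
1 0.051 [array([552., 258.]), array([548., 315.])]
1 0.043 [array([525., 252.]), array([521., 306.])]
```

Emit:
carry_out([
  [[-0.07, -0.2, 0, 0, 0, 0], [-0.14, -0.4, 0, 0, 0, 0], [-0.2, -0.6, 0, 0, 0, 0], [-0.27, -0.8, 0, 0, 0, 0], [-0.3, -1, 0, 0, 0, 0]],
])

```text
clock: 2.55
position: [0.4801, 0.0183, 0.237]
tcp_rot: [0.742, 0.67, 0.001, -0.0]
contact_force: [0.9, -0.9, 0.3]
width: 0.0475
grasp_force: 0.0
```

Emit:
carry_out([
  [[0.0, -0.2, 0, 0, 0, -0.02], [0, -0.4, 0, 0, 0, -0.045], [0, -0.6, 0, 0, 0, -0.045], [0, -0.86, 0, 0, 0, -0.045], [0, -0.86, 0, 0, 0, -0.045]],
], jaw=0.2)

```text
clock: 3.05
position: [0.481, -0.2003, 0.2372]
tcp_rot: [0.789, 0.614, -0.0, 0.001]
contact_force: [0.3, 1.2, 0.9]
width: 0.0563
grasp_force: 0.0
```

```bash
python3 - <<'E'
from h import *
import pickle
np.set_printoptions(precision=4,suppress=True)
env.snapshot('wrist');env.snapshot('wrist');env.snapshot('wrist'); s=shot('wrist','w_sign.png'); st=env.read_state(); print(st['position'],st['tcp_rot'],st['joint_velocities'])
pickle.dump(s,open('ws.pkl','wb'))
for t,z in (('sign',0),('sign_grip',.054),('sign_slot_a',0),('sign_end_a',0)):
    for d in env.pinpoint('wrist',t): print(t,round(d['confidence'],2),(np.array(d['position'])*[560,420]).round(1),onz(s,d['position'],z).round(4))
q=proj(s,[.478,-.18,.02]); print(q); u,v=(q-[50,75]).astype(int); u=max(u,0);v=max(v,0); print(u,v)
im=cv2.imread('pics/w_sign.png')[v:v+160,u:u+100]
cv2.imwrite('pics/w_signc.png',cv2.resize(cv2.rotate(im,cv2.ROTATE_90_CLOCKWISE),(800,500),interpolation=cv2.INTER_CUBIC))
E
```

```text
[ 0.4818 -0.1953  0.2366] [ 0.788   0.6156  0.0001 -0.0002] [-0.019  -0.0061 -0.007   0.0048  0.0021  0.0001 -0.0038]
sign 0.96 [151.6 293.2] [ 0.2778 -0.297   0.    ]
sign 0.93 [282.6 165. ] [ 0.4858 -0.1758  0.    ]
sign_grip 0.72 [285.4 178.8] [ 0.487  -0.1837  0.054 ]
sign_grip 0.49 [277.9 166.8] [ 0.4825 -0.1696  0.054 ]
sign_slot_a 0.95 [283.9 200.6] [ 0.4768 -0.2183  0.    ]
sign_slot_a 0.84 [165.3 315.3] [ 0.2844 -0.3324  0.    ]
sign_slot_a 0.69 [282.  131.5] [ 0.4946 -0.1381  0.    ]
sign_slot_a 0.56 [136.  264.1] [ 0.2725 -0.2531  0.    ]
sign_end_a 0.94 [282.5 218.7] [ 0.4695 -0.2401  0.    ]
sign_end_a 0.72 [127.7 251.9] [ 0.2681 -0.2348  0.    ]
sign_end_a 0.68 [280.  111.5] [ 0.4978 -0.116   0.    ]
[276.7681 172.5489]
226 97
```

View pics/w_signc.png

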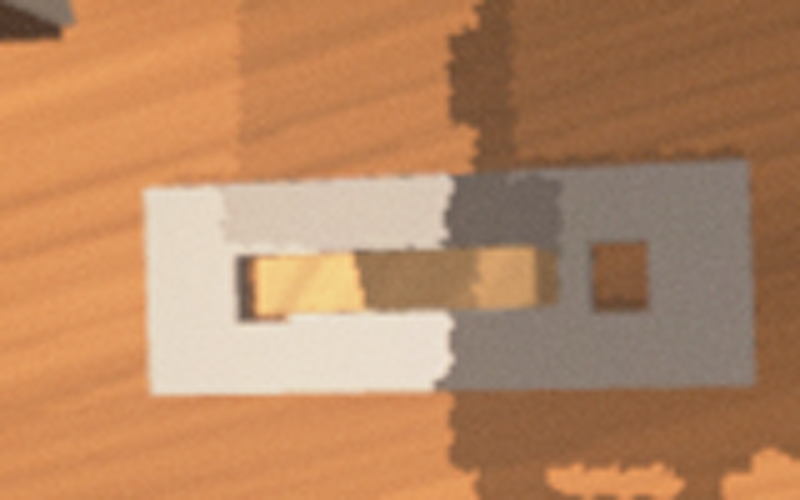

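The crop shows the chosen sign. The foot's top corners are at (143,188), (747,160), (754,384) and (150,395). The board top runs from (255,287) to about (540,277), and the right-hand slot is at (620,275).

```bash
python3 - <<'E'
from h import *
import pickle
from scipy.optimize import least_squares
np.set_printoptions(precision=4,suppress=True)
s=pickle.load(open('ws.pkl','rb'))
def unc(p): return np.array([226+p[1]/5-.5,97+160-p[0]/5-.5])
def crop(q): return np.array([(257-.5-q[1])*5,(q[0]+.5-226)*5]).round()
def T(p,l): 
    c,S=np.cos(p[2]),np.sin(p[2]); return np.array([p[0]+c*l[0]-S*l[1],p[1]+S*l[0]+c*l[1],l[2]])
L=[(-.025,-.07),(-.025,.07),(.025,.07),(.025,-.07)]
Q=[(143,188),(747,160),(754,384),(150,395)]
for fz in (0,1):
    f=lambda p: np.concatenate([proj(s,T(p,(a,b,p[3] if fz else .012)))-unc(q) for (a,b),q in zip(L,Q)])
    r=least_squares(f,[.48,-.18,-.24,.012]); p=r.x; print(p,np.degrees(p[2]),r.fun.reshape(-1,2).tolist())
    for y in (-.028,.028): print([crop(proj(s,T(p,(x,y,.072)))) for x in (-.006,.006)])
    print('cam-TCP', np.array(s['extrinsics'])[:3,3])
st=env.read_state(); a=2*np.arctan2(st['tcp_rot'][1],st['tcp_rot'][0])-np.pi/2
print('tool y ang',np.degrees(a),st['position'],(p[:2]-st['position'][:2])/.25)
E
```

```text
[ 0.4842 -0.1793 -0.2154  0.012 ] -12.3392250145076 [[0.035822539804030384, 0.016444311779054033], [-0.27289083069854314, -0.059916964692604324], [0.24528896962806357, -0.11014057651603082], [-0.00573847340501743, 0.19726446980544665]]
[array([253., 255.]), array([255., 315.])]
[array([534., 245.]), array([536., 307.])]
cam-TCP [ 0.5003 -0.1248  0.4077]
[ 0.4842 -0.1793 -0.2154  0.0112] -12.339046203773444 [[0.07335253562723665, -0.123830023089198], [-0.21913733840801797, 0.05300025180513046], [0.19904961431711854, 0.0059368615212491704], [-0.051506133855355074, 0.05920292981980424]]
[array([252., 255.]), array([254., 315.])]
[array([533., 245.]), array([535., 307.])]
cam-TCP [ 0.5003 -0.1248  0.4077]
tool y ang -13.975119515044835 [ 0.4818 -0.1952  0.2367] [0.0094 0.0634]
```

Emit:
carry_out([
  [[0.01, 0.064, -0.1, 0, 0, 0.009], [0.01, 0.064, -0.28, 0, 0, 0.009], [0.01, 0.064, -0.46, 0, 0, 0.009], [0.01, 0.064, -0.62, 0, 0, 0.009], [0.01, 0.064, -0.72, 0, 0, 0.009]],
])

```text
clock: 3.95
position: [0.483, -0.1793, 0.0541]
tcp_rot: [0.779, 0.627, -0.001, -0.001]
contact_force: [0.7, 0.3, 0.3]
width: 0.0563
grasp_force: 0.0
```

Emit:
carry_out([
  [[0, 0, -0.03, 0, 0, 0], [0, 0, -0.055, 0, 0, 0], [0, 0, -0.055, 0, 0, 0], [0, 0, -0.055, 0, 0, 0], [0, 0, -0.055, 0, 0, 0]],
])

```text
clock: 4.45
position: [0.4846, -0.1806, 0.0439]
tcp_rot: [0.78, 0.626, 0.001, 0.001]
contact_force: [-0.1, -0.5, 0.1]
width: 0.056
grasp_force: 0.0
```

Emit:
carry_out([
  [[0, 0, 0, 0, 0, 0], [0, 0, 0, 0, 0, 0], [0, 0, 0, 0, 0, 0], [0, 0, 0, 0, 0, 0], [0, 0, 0, 0, 0, 0]],
], jaw=-1, squeeze=45)

```text
clock: 4.95
position: [0.484, -0.1807, 0.0429]
tcp_rot: [0.78, 0.626, -0.0, 0.0]
contact_force: [-0.4, 0.3, -0.1]
width: 0.0197
grasp_force: 0.0
```

Emit:
carry_out([
  [[0, 0, 0, 0, 0, 0], [0, 0, 0.06, 0, 0, 0], [0, 0, 0.2, 0, 0, 0], [0, 0, 0.4, 0, 0, 0], [0, 0, 0.6, 0, 0, 0]],
])

```text
clock: 5.45
position: [0.4831, -0.1809, 0.1952]
tcp_rot: [0.78, 0.626, -0.001, -0.0]
contact_force: [2.7, 0.1, -1.7]
width: 0.0119
grasp_force: 45.0
```

Emit:
carry_out([
  [[0.04, 0.18, 0, 0, 0, 0.003], [0.08, 0.36, 0, 0, 0, 0.006], [0.12, 0.54, 0, 0, 0, 0.009], [0.16, 0.72, 0, 0, 0, 0.012], [0.19, 0.88, 0, 0, 0, 0.015]],
])

```text
clock: 5.95
position: [0.5315, 0.0416, 0.194]
tcp_rot: [0.765, 0.645, 0.0, 0.0]
contact_force: [1.0, -0.4, -0.9]
width: 0.0117
grasp_force: 45.0
```

Emit:
carry_out([
  [[0.04, 0.18, 0, 0, 0, 0], [0.08, 0.36, 0, 0, 0, 0], [0.12, 0.54, -0.02, 0, 0, 0], [0.16, 0.72, -0.06, 0, 0, 0], [0.16, 0.76, -0.1, 0, 0, 0]],
])

```text
clock: 6.45
position: [0.5712, 0.235, 0.1681]
tcp_rot: [0.763, 0.646, 0.0, -0.0]
contact_force: [-0.6, 0.1, -2.0]
width: 0.012
grasp_force: 45.0
```

```bash
python3 - <<'E'
from h import *
for i in range(5): env.snapshot('wrist')
st=env.read_state(); print(st); a=2*np.arctan2(st['tcp_rot'][1],st['tcp_rot'][0])-np.pi/2; print(np.degrees(a))
E
```

```text
{'clock': 6.7, 'joints': array([-0.80052837,  0.48333839,  0.4987025 ,  1.69631125, -0.26184152,
        1.02833337, -0.38671161]), 'joint_velocities': array([ 0.00817127, -0.00763273, -0.00047393, -0.00136766, -0.00374731,
       -0.00316185,  0.00045919]), 'joint_torque': array([-1.95098966e+00, -8.07397199e+01,  1.02733845e+01, -3.99731827e+01,
       -1.22040454e-01, -1.09081433e-03, -2.76219420e-02]), 'position': array([0.5717577 , 0.227546  , 0.16896029]), 'tcp_rot': array([7.65514414e-01, 6.43418632e-01, 1.24602077e-04, 3.61505953e-04]), 'contact_force': array([ 0.73381142, -0.64156977, -1.92936401]), 'ft_torque': array([-0.06363638,  0.07611521, -0.02794193]), 'grasp_force': 44.99920427799225, 'width': 0.011736355860811787}
-9.905566597739968
```

```bash
python3 - <<'E'
from h import *
import pickle
np.set_printoptions(precision=4,suppress=True)
s=shot('wrist','w_h1.png'); c=shot('scene','s_h1.png'); pickle.dump((s,c),open('h1.pkl','wb'))
print(proj(s,[.5726,.2319,.16]),proj(c,[.5726,.2319,.1]))
A=cv2.imread('pics/w_h1.png'); B=cv2.imread('pics/s_h1.png')
a=A[60:300,200:360]; q=proj(c,[.5726,.2319,.1]).astype(int); b=B[q[1]-75:q[1]+75,q[0]-50:q[0]+50]; print(q)
cv2.imwrite('pics/h1.png',np.hstack([cv2.resize(a,(400,600),interpolation=2),cv2.resize(b,(400,600),interpolation=2)]))
E
```

```text
[283.0578 247.3236] [358.8893 267.1326]
[358 267]
```

View pics/h1.png

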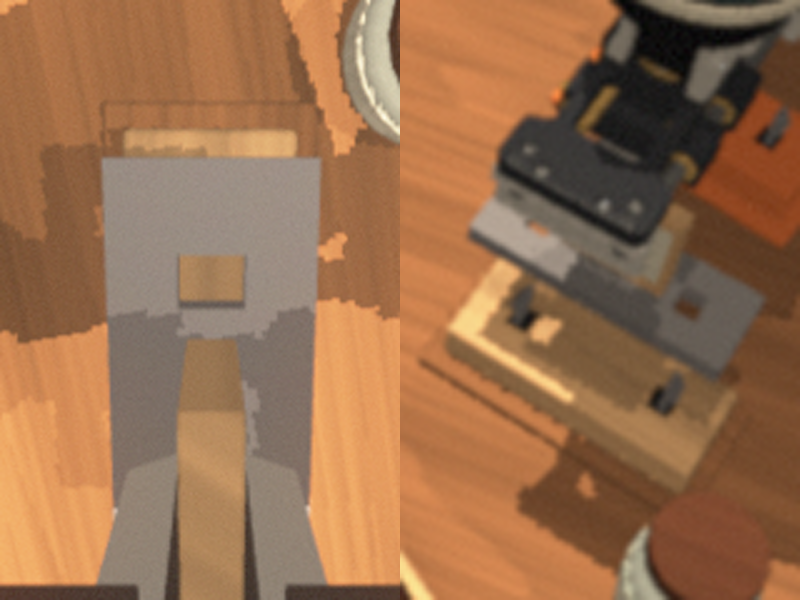

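```bash
python3 - <<'E'
from h import *
import pickle
from scipy.optimize import least_squares
np.set_printoptions(precision=4,suppress=True)
s,c=pickle.load(open('h1.pkl','rb'))
unc=lambda p: np.array([200+p[0]/2.5-.5,60+p[1]/2.5-.5])
def T(p,l): 
    C,S=np.cos(p[2]),np.sin(p[2]); return np.array([p[0]+C*l[0]-S*l[1],p[1]+S*l[0]+C*l[1],l[2]+p[3]])
def fit(L,Q,x0,fz=None):
    g=lambda p: T(list(p[:3])+[p[3] if fz is None else fz],(0,0,0))
    f=lambda p: np.concatenate([proj(s,T(list(p[:3])+[p[3] if fz is None else fz],l))-unc(q) for l,q in zip(L,Q)])
    r=least_squares(f,x0); print(r.x,np.degrees(r.x[2]),r.fun.round(2)); return r.x
SL=[(-.025,.07,.012),(.025,.07,.012),(-.008,.0478,.012),(.008,.0478,.012)]
SQ=[(103,157),(321,157),(179,255),(245,255)]
print('sign');a=fit(SL,SQ,[.572,.23,-.17,.126])
DL=[(-.03,.075,0),(.03,.075,0)];DQ=[(125,130),(297,130)]
for z in (.036,.040,.044,.048): print('dock deck z',z); fit(DL,DQ,[.572,.23,-.17,z],z)
print('plate');fit([(-.04,.085,0),(.04,.085,0)],[(104,102),(322,102)],[.572,.23,-.17,.008],.008)
E=np.array(s['extrinsics']); print(E[:3,3])
# scene view: hook tips, deck corner, etc. crop scale 4 offset (308,192)
for n,l in (('hookA tip',(0,.0444,.0275)),('hookB tip',(0,-.0444,.0275)),('c++',(.03,.075,0)),('c+-',(.03,-.075,0))):
    for z in (.036,.043,.05):
        q=proj(c,T([.5726,.2319,-.1705,z],l)); print(n,z,(q-[308,192]+.5)*4+[400,0])
E
```

```text
sign
[ 0.5729  0.2291 -0.1732  0.1247] -9.921329457290597 [-0.04  0.16  0.03  0.16 -0.36 -0.17  0.37 -0.17]
dock deck z 0.036
[ 0.5732  0.232  -0.1731  0.036 ] -9.915698807332474 [-0.88  0.02  0.88  0.02]
dock deck z 0.04
[ 0.5732  0.2319 -0.1731  0.04  ] -9.915548519726183 [-1.35  0.04  1.36  0.03]
dock deck z 0.044
[ 0.5732  0.2318 -0.1731  0.044 ] -9.915376869249345 [-1.84  0.05  1.84  0.05]
dock deck z 0.048
[ 0.5732  0.2318 -0.1731  0.048 ] -9.91517069625966 [-2.33  0.06  2.33  0.06]
plate
[ 0.574   0.2323 -0.173   0.008 ] -9.9133187561624 [ 0.17 -0.01 -0.17 -0.01]
[0.5849 0.3002 0.3399]
hookA tip 0.036 [669.4777 380.6299]
hookA tip 0.043 [672.0282 374.3851]
hookA tip 0.05 [674.6131 368.0561]
hookB tip 0.036 [522.7749 294.8313]
hookB tip 0.043 [524.2855 288.2615]
hookB tip 0.05 [525.8157 281.6063]
c++ 0.036 [685.6607 478.3251]
c++ 0.043 [688.3327 472.7071]
c++ 0.05 [691.0409 467.0129]
c+- 0.036 [441.8233 330.406 ]
c+- 0.043 [442.7917 324.193 ]
c+- 0.05 [443.7724 317.901 ]
```

Emit:
carry_out([
  [[0.001, 0.012, 0, 0, 0, 0], [0.001, 0.012, -0.05, 0, 0, 0], [0.001, 0.012, -0.1, 0, 0, 0], [0.001, 0.012, -0.15, 0, 0, 0], [0.001, 0.012, -0.19, 0, 0, 0]],
])

```text
clock: 7.3
position: [0.5712, 0.2321, 0.1186]
tcp_rot: [0.765, 0.644, -0.001, -0.0]
contact_force: [-0.7, 0.4, -1.8]
width: 0.0115
grasp_force: 45.0
```

```bash
python3 - <<'E'
from h import *
import pickle
for i in range(5): env.snapshot('wrist')
s=shot('wrist','w_h2.png'); c=shot('scene','s_h2.png'); pickle.dump((s,c),open('h2.pkl','wb'))
st=env.read_state(); print(st['position'],st['tcp_rot'],st['contact_force'],st['clock'])
A=cv2.imread('pics/w_h2.png'); B=cv2.imread('pics/s_h2.png')
a=A[60:300,200:360]; b=B[205:325,315:395]
cv2.imwrite('pics/h2.png',np.hstack([cv2.resize(a,(400,600),interpolation=2),cv2.resize(b,(400,600),interpolation=2)]))
E
```

```text
[0.57199763 0.23243254 0.12092552] [7.64881536e-01 6.44170858e-01 3.71003229e-04 6.53234801e-05] [ 0.34157964  0.32543092 -1.52192471] 7.65
```

View pics/h2.png

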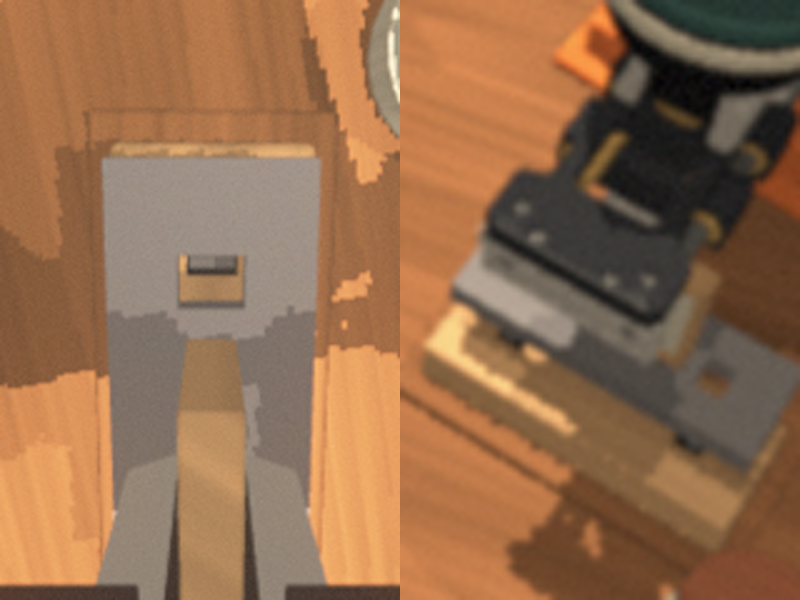

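The left half shows the hook inside the slot: hook at columns 187-237, slot at 179-245, so it is centred in x. The tip's inner edge is at row about 275. I'll check the y alignment numerically.

```bash
python3 - <<'E'
from h import *
import pickle
from scipy.optimize import least_squares
np.set_printoptions(precision=4,suppress=True)
s,c=pickle.load(open('h2.pkl','rb'))
unc=lambda p: np.array([200+p[0]/2.5-.5,60+p[1]/2.5-.5]); cr=lambda q:((q+.5-[200,60])*2.5).round(0)
def T(p,l): 
    C,S=np.cos(p[2]),np.sin(p[2]); return np.array([p[0]+C*l[0]-S*l[1],p[1]+S*l[0]+C*l[1],l[2]+p[3]])
def fit(L,Q,x0,fz=None):
    G=lambda p: list(p[:3])+[p[3] if fz is None else fz]
    r=least_squares(lambda p: np.concatenate([proj(s,T(G(p),l))-unc(q) for l,q in zip(L,Q)]),x0); print(r.x,np.degrees(r.x[2]),r.fun.round(2)); return G(r.x)
a=fit([(-.025,.07,.012),(.025,.07,.012),(-.008,.0478,.012),(.008,.0478,.012)],[(103,157),(321,157),(179,255),(245,255)],[.572,.23,-.17,.08])
for z in (.036,.040,.044):
    d=fit([(-.03,.075,0),(.03,.075,0)],[(112,145),(315,145)],[.572,.23,-.17,z],z)
    print(z,'tip in/out,nose,stem-base-in',[cr(proj(s,T(d,(0,y,h)))) for y,h in ((.043,.0275),(.0454,.0275),(.051,.0155),(.043,0))])
fit([(-.04,.085,0),(.04,.085,0)],[(90,110),(333,112)],[.572,.23,-.17,.008],.008)
E
```

```text
[ 0.573   0.2339 -0.1712  0.0765] -9.81084456811069 [-0.03  0.16  0.03  0.16 -0.36 -0.17  0.37 -0.17]
[ 0.5731  0.2317 -0.1712  0.036 ] -9.809257821582149 [-1.17  0.03  1.17  0.04]
0.036 tip in/out,nose,stem-base-in [array([214., 269.]), array([214., 260.]), array([214., 235.]), array([213., 257.])]
[ 0.5731  0.2317 -0.1712  0.04  ] -9.80977290006497 [-1.83  0.06  1.83  0.06]
0.04 tip in/out,nose,stem-base-in [array([214., 272.]), array([214., 262.]), array([214., 236.]), array([213., 259.])]
[ 0.5731  0.2317 -0.1712  0.044 ] -9.810228515417592 [-2.51  0.08  2.52  0.08]
0.044 tip in/out,nose,stem-base-in [array([214., 274.]), array([214., 265.]), array([214., 238.]), array([213., 260.])]
[ 0.572   0.2324 -0.179   0.008 ] -10.254895137067832 [-2.08  0.06  2.09  0.09]
```

Emit:
carry_out([
  [[-0.001, -0.009, 0, 0, 0, 0], [-0.001, -0.009, -0.01, 0, 0, 0], [-0.001, -0.009, -0.016, 0, 0, 0], [-0.001, -0.009, -0.016, 0, 0, 0], [-0.001, -0.009, -0.016, 0, 0, 0]],
])

```text
clock: 8.15
position: [0.5714, 0.2301, 0.1163]
tcp_rot: [0.765, 0.644, -0.0, -0.0]
contact_force: [0.5, 1.1, -1.0]
width: 0.012
grasp_force: 45.0
```

```bash
python3 - <<'E'
from h import *
import pickle
for i in range(3): env.snapshot('wrist')
s=shot('wrist','w_h3.png'); pickle.dump(s,open('h3.pkl','wb'))
st=env.read_state(); print(st['position'],st['tcp_rot'],st['contact_force'],st['clock'])
A=cv2.imread('pics/w_h3.png'); print(A[110:124,280:288].mean(1).round().tolist()); print('slot');print(A[155:188,278:290].mean(1).round().astype(int).tolist()); print(A[163:168,268:302].mean(0).mean(1).round().astype(int).tolist())
a=A[100:200,217:350]
cv2.imwrite('pics/h3.png',cv2.resize(a,(798,600),interpolation=2))
E
```

```text
[0.57147834 0.23012659 0.11645788] [7.64855990e-01 6.44201300e-01 8.60745086e-06 7.15317109e-06] [-0.09480963 -0.37514998 -1.25221074] 8.35
[[75.0, 118.0, 178.0], [77.0, 120.0, 178.0], [75.0, 116.0, 173.0], [76.0, 114.0, 160.0], [90.0, 134.0, 178.0], [101.0, 148.0, 197.0], [105.0, 155.0, 205.0], [107.0, 158.0, 210.0], [107.0, 160.0, 212.0], [106.0, 159.0, 211.0], [107.0, 160.0, 212.0], [101.0, 151.0, 200.0], [100.0, 135.0, 172.0], [122.0, 137.0, 158.0]]
slot
[[136, 145, 158], [134, 144, 158], [133, 144, 157], [133, 145, 158], [134, 145, 158], [133, 144, 158], [130, 141, 153], [120, 131, 143], [112, 122, 134], [90, 98, 108], [59, 65, 73], [54, 60, 69], [63, 80, 98], [82, 114, 147], [91, 129, 169], [90, 129, 168], [91, 129, 169], [91, 130, 169], [90, 129, 168], [91, 130, 169], [91, 129, 169], [90, 128, 168], [90, 129, 168], [90, 129, 169], [88, 124, 158], [88, 107, 129], [87, 94, 106], [89, 96, 107], [109, 118, 129], [126, 138, 150], [131, 142, 155], [130, 141, 155], [131, 141, 155]]
[145, 143, 134, 132, 168, 170, 153, 88, 89, 89, 87, 86, 88, 85, 86, 90, 88, 88, 87, 82, 80, 80, 81, 82, 80, 77, 83, 109, 130, 125, 129, 146, 146, 146]
```

View pics/h3.png

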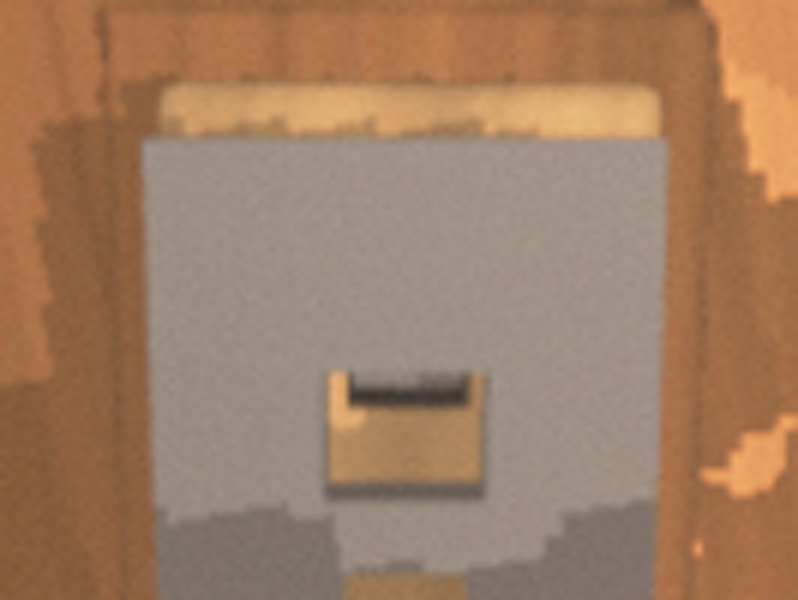

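The crop shows the hook at columns 350-468 in the slot at 328-485, so it is centred within 0.5 mm in x. The tip ends at rows 390-405. The deck's end is at row 83 and the foot's end at row 138. I'll compute the y offset.

```bash
python3 - <<'E'
from h import *
import pickle
from scipy.optimize import least_squares
np.set_printoptions(precision=4,suppress=True)
s=pickle.load(open('h3.pkl','rb'))
def unc(p): return np.array([217+p[0]/6-.5,100+p[1]/6-.5])
cr=lambda q:((q+.5-[217,100])*6).round(0)
def T(p,l): 
    C,S=np.cos(p[2]),np.sin(p[2]); return np.array([p[0]+C*l[0]-S*l[1],p[1]+S*l[0]+C*l[1],l[2]+p[3]])
def fit(L,Q,x0,fz=None):
    G=lambda p: list(p[:3])+[p[3] if fz is None else fz]
    r=least_squares(lambda p: np.concatenate([proj(s,T(G(p),l))-unc(q) for l,q in zip(L,Q)]),x0); return G(r.x)
a=fit([(-.025,.07,.012),(.025,.07,.012),(-.008,.0478,.012),(.008,.0478,.012)],[(142,139),(667,139),(328,372),(485,372)],[.572,.23,-.17,.08]); print('sign',np.array(a))
for z in (.036,.040,.045):
    d=np.array(fit([(0,.075,0)],[(408,83)],[.573,.23,-.1712,z],z)); d[0]=.5731; d[1]=d[1]
    print(z,d,'own-y offset dock-sign mm',1e3*((d[1]-a[1])*np.cos(.171)+0*(d[0]-a[0])))
    print(' tip in/out,nose,base in/out',[cr(proj(s,T(d,(x,y,h)))) for x,y,h in ((-.006,.043,.0275),(.006,.0454,.0275),(0,.051,.0155),(0,.043,0),(0,.047,0))],' deck corner',cr(proj(s,T(d,(.03,.075,0)))),cr(proj(s,T(d,(-.03,.075,0)))))
E
```

```text
sign [ 0.5725  0.2316 -0.169   0.0721]
0.036 [ 0.5731  0.2324 -0.1712  0.036 ] own-y offset dock-sign mm 0.7857303157077579
 tip in/out,nose,base in/out [array([355., 385.]), array([466., 363.]), array([411., 301.]), array([410., 357.]), array([410., 323.])]  deck corner [666.  83.] [155.  83.]
0.04 [ 0.5731  0.2324 -0.1712  0.04  ] own-y offset dock-sign mm 0.7306772938324451
 tip in/out,nose,base in/out [array([355., 391.]), array([467., 368.]), array([411., 305.]), array([410., 361.]), array([410., 327.])]  deck corner [670.  83.] [151.  83.]
0.045 [ 0.5731  0.2323 -0.1712  0.045 ] own-y offset dock-sign mm 0.6618652110753431
 tip in/out,nose,base in/out [array([354., 397.]), array([469., 374.]), array([411., 309.]), array([410., 366.]), array([411., 332.])]  deck corner [676.  83.] [146.  82.]
```

Emit:
carry_out([
  [[0, 0, -0.004, 0, 0, 0], [0, 0, -0.008, 0, 0, 0], [0, 0, -0.012, 0, 0, 0], [0, 0, -0.016, 0, 0, 0], [0, 0, -0.02, 0, 0, 0]],
], squeeze=60)

```text
clock: 8.85
position: [0.5714, 0.2301, 0.1113]
tcp_rot: [0.765, 0.644, -0.0, -0.0]
contact_force: [0.4, -0.4, -1.8]
width: 0.012
grasp_force: 60.0
```

Emit:
carry_out([
  [[0, 0, -0.004, 0, 0, 0], [0, 0, -0.008, 0, 0, 0], [0, 0, -0.012, 0, 0, 0], [0, 0, -0.016, 0, 0, 0], [0, 0, -0.02, 0, 0, 0]],
])

```text
clock: 9.35
position: [0.5714, 0.2301, 0.1063]
tcp_rot: [0.765, 0.644, -0.0, -0.0]
contact_force: [0.7, 0.3, -1.7]
width: 0.0115
grasp_force: 60.0
```

Emit:
carry_out([
  [[0, 0, -0.004, 0, 0, 0], [0, 0, -0.008, 0, 0, 0], [0, 0, -0.012, 0, 0, 0], [0, 0, -0.016, 0, 0, 0], [0, 0, -0.016, 0, 0, 0]],
])

```text
clock: 9.85
position: [0.5715, 0.2303, 0.1023]
tcp_rot: [0.765, 0.644, 0.0, -0.0]
contact_force: [0.4, 1.7, -1.8]
width: 0.0119
grasp_force: 60.0
```

Emit:
carry_out([
  [[0, 0, -0.003, 0, 0, 0], [0, 0, -0.006, 0, 0, 0], [0, 0, -0.009, 0, 0, 0], [0, 0, -0.012, 0, 0, 0], [0, 0, -0.012, 0, 0, 0]],
])

```text
clock: 10.35
position: [0.5716, 0.2302, 0.0995]
tcp_rot: [0.765, 0.644, 0.0, 0.0]
contact_force: [0.9, 1.5, 2.3]
width: 0.0117
grasp_force: 60.0
```

Emit:
carry_out([
  [[0, 0.002, -0.003, 0, 0, 0], [0, 0.002, -0.006, 0, 0, 0], [0, 0.002, -0.009, 0, 0, 0], [0, 0.002, -0.012, 0, 0, 0], [0, 0.002, -0.012, 0, 0, 0]],
])

```text
clock: 10.85
position: [0.5718, 0.2306, 0.0968]
tcp_rot: [0.765, 0.644, 0.0, 0.0]
contact_force: [0.2, 1.1, 7.7]
width: 0.0117
grasp_force: 60.0
```

Emit:
carry_out([
  [[0, 0, -0.003, 0, 0, 0], [0, 0, -0.006, 0, 0, 0], [0, 0, -0.009, 0, 0, 0], [0, 0, -0.012, 0, 0, 0], [0, 0, -0.012, 0, 0, 0]],
])

```text
clock: 11.35
position: [0.5713, 0.2306, 0.0931]
tcp_rot: [0.765, 0.644, -0.0, -0.0]
contact_force: [1.4, 0.8, 0.8]
width: 0.0117
grasp_force: 60.0
```

Emit:
carry_out([
  [[0, 0, -0.003, 0, 0, 0], [0, 0, -0.006, 0, 0, 0], [0, 0, -0.009, 0, 0, 0], [0, 0, -0.012, 0, 0, 0], [0, 0, -0.012, 0, 0, 0]],
])

```text
clock: 11.85
position: [0.5714, 0.2306, 0.0902]
tcp_rot: [0.765, 0.644, -0.0, -0.0]
contact_force: [0.5, -0.2, 0.6]
width: 0.0117
grasp_force: 60.0
```

Emit:
carry_out([
  [[0, 0, -0.003, 0, 0, 0], [0, 0, -0.006, 0, 0, 0], [0, 0, -0.009, 0, 0, 0], [0, 0, -0.012, 0, 0, 0], [0, 0, -0.012, 0, 0, 0]],
])

```text
clock: 12.35
position: [0.5714, 0.2306, 0.0872]
tcp_rot: [0.765, 0.644, -0.0, -0.0]
contact_force: [0.8, -0.2, 0.8]
width: 0.0119
grasp_force: 60.0
```

Emit:
carry_out([
  [[0, 0, -0.002, 0, 0, 0], [0, 0, -0.004, 0, 0, 0], [0, 0, -0.006, 0, 0, 0], [0, 0, -0.008, 0, 0, 0], [0, 0, -0.008, 0, 0, 0]],
])

```text
clock: 12.85
position: [0.5714, 0.2306, 0.0853]
tcp_rot: [0.765, 0.644, -0.0, -0.0]
contact_force: [1.2, 0.4, 1.2]
width: 0.0117
grasp_force: 60.0
```

Emit:
carry_out([
  [[0, 0, -0.002, 0, 0, 0], [0, 0, -0.004, 0, 0, 0], [0, 0, -0.006, 0, 0, 0], [0, 0, -0.008, 0, 0, 0], [0, 0, -0.008, 0, 0, 0]],
])

```text
clock: 13.35
position: [0.5714, 0.2306, 0.0833]
tcp_rot: [0.765, 0.644, -0.0, -0.0]
contact_force: [0.7, 0.9, 0.9]
width: 0.0116
grasp_force: 60.0
```

Emit:
carry_out([
  [[0, 0, -0.002, 0, 0, 0], [0, 0, -0.004, 0, 0, 0], [0, 0, -0.006, 0, 0, 0], [0, 0, -0.006, 0, 0, 0], [0, 0, -0.006, 0, 0, 0]],
])

```text
clock: 13.85
position: [0.5714, 0.2306, 0.0818]
tcp_rot: [0.765, 0.644, -0.0, -0.0]
contact_force: [-0.1, 0.7, -1.2]
width: 0.012
grasp_force: 60.0
```

Emit:
carry_out([
  [[0, 0, -0.001, 0, 0, 0], [0, 0, -0.002, 0, 0, 0], [0, 0, -0.003, 0, 0, 0], [0, 0, -0.003, 0, 0, 0], [0, 0, -0.003, 0, 0, 0]],
])

```text
clock: 14.35
position: [0.5714, 0.2306, 0.0811]
tcp_rot: [0.765, 0.644, -0.0, -0.0]
contact_force: [-0.5, -0.2, -2.0]
width: 0.0119
grasp_force: 60.0
```

Emit:
carry_out([
  [[0, 0, -0.001, 0, 0, 0], [0, 0, -0.002, 0, 0, 0], [0, 0, -0.003, 0, 0, 0], [0, 0, -0.003, 0, 0, 0], [0, 0, -0.003, 0, 0, 0]],
])

```text
clock: 14.85
position: [0.5715, 0.2306, 0.0808]
tcp_rot: [0.765, 0.644, 0.0, -0.0]
contact_force: [-2.6, -0.4, 6.1]
width: 0.0114
grasp_force: 60.0
```

Emit:
carry_out([
  [[0, 0, -0.001, 0, 0, 0], [0, 0, -0.0016, 0, 0, 0], [0, 0, -0.0016, 0, 0, 0], [0, 0, -0.0016, 0, 0, 0], [0, 0, -0.0016, 0, 0, 0]],
])

```text
clock: 15.35
position: [0.5715, 0.2307, 0.0808]
tcp_rot: [0.765, 0.644, 0.0, -0.0]
contact_force: [-5.7, -2.3, 12.9]
width: 0.011
grasp_force: 60.0
```

```bash
python3 - <<'E'
from h import *
st=env.read_state(); print(st['position'],st['tcp_rot'],st['contact_force'],st['ft_torque'])
E
```

```text
[0.57148074 0.23066881 0.08076761] [ 7.64874341e-01  6.44179467e-01  1.36922257e-04 -1.96124467e-04] [-5.68669989 -2.31987989 12.85403801] [-0.53919081  1.46224758 -0.01541306]
```

Emit:
carry_out([
  [[0, 0, 0.0016, 0, 0, 0], [0, 0, 0.0016, 0, 0, 0], [0, 0, 0.0016, 0, 0, 0], [0, 0, 0.0016, 0, 0, 0], [0, 0, 0.0016, 0, 0, 0]],
], jaw=-0.2, squeeze=10)

```text
clock: 15.85
position: [0.5714, 0.2306, 0.0803]
tcp_rot: [0.765, 0.644, -0.0, -0.0]
contact_force: [-0.7, 0.3, -0.6]
width: 0.0378
grasp_force: 0.0
```

Emit:
carry_out([
  [[0, 0, 0, 0, 0, 0], [0, 0, 0.1, 0, 0, 0], [0, 0, 0.25, 0, 0, 0], [0, 0, 0.4, 0, 0, 0], [0, 0, 0.52, 0, 0, 0]],
])

```text
clock: 16.35
position: [0.5717, 0.2305, 0.2125]
tcp_rot: [0.765, 0.644, 0.001, 0.0]
contact_force: [0.5, 0.2, -0.8]
width: 0.0376
grasp_force: 0.0
```

```bash
python3 - <<'E'
from h import *
import pickle
for i in range(3): env.snapshot('wrist')
s=shot('wrist','w_f.png'); c=shot('scene','s_f.png'); pickle.dump((s,c),open('hf.pkl','wb'))
st=env.read_state(); print(st['position'],st['contact_force'],st['width'],st['clock'])
A=cv2.imread('pics/w_f.png'); B=cv2.imread('pics/s_f.png')
q=proj(s,[.573,.25,.05]).astype(int); print(q)
a=A[max(q[1]-90,0):q[1]+90,q[0]-60:q[0]+60]; b=B[205:325,315:395]
cv2.imwrite('pics/f.png',np.hstack([cv2.resize(a,(400,600),interpolation=2),cv2.resize(b,(400,600),interpolation=2)]))
E
```

```text
[0.57104944 0.23062271 0.20968241] [-0.36684716  0.20170021  0.59812798] 0.037386551896272116 16.6
[280 177]
```

View pics/f.png

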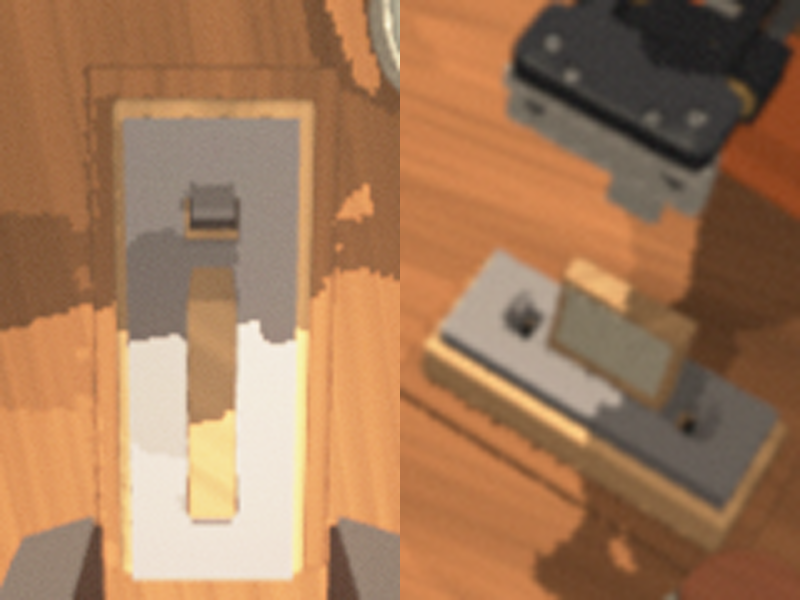

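The picture shows the foot lying on the deck with a hook standing up through each slot (left panel (213,205), right panel (522,318) and (690,420)) and an even gap along the foot. The force matches:

- **Ramps:** it peaked at about 9.5 N.
- **Clicks:** it then fell to the sign's bare weight, so both hooks are free.
- **Deck contact:** it rose evenly about 0.5 mm further down, on the deck.

I'm handing it in.

```bash
python3 - <<'E'
from h import *
print(env.sign_off())
E
```

```text
the job is handed in; nothing more can be done
None
```

The price sign sits flat on the wooden dock with both hooks clicked, judging by the force readings and the last picture; the sign is released, and I handed the job in at about 16.6 s with the arm clear (no verdict was returned).

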